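# Refit the roller of a bench roller support

## Task

Put the loose steel roller back in its green support: take it from the wooden cradle, press its ball-ended brass pin into the sprung brass cup to push the cup back while the red-ringed end is still held up, then tip that end down until its pin lies on the floor of the aluminium bay. Let the spring slide the roller home, so that the bay pin sits fully in its hole with the roller's end against the bracket, and let go. Work by feel and gently - do not drive the spring solid, lean hard on the bay floor or let the roller drop into the bay - and leave the other things on the bench where they are.

Things in the scene. Friction and masses are not known exactly. Their poses are not given: they have to be found in the camera images.
- support: Green roller support screwed to the bench, base 96 x 236 x 10 mm. Origin: on the bench under the middle of the seated roller; z up, y along the roller axis from the sprung bracket (-y) to the bay bracket (+y). Axis height nominally z = 62 mm, x = 0. Seated, the roller's origin is at y = 0, its +y end face bears on the bay guide at y = 65 mm and the spring is pressed back 2 mm (4.4 N).
- cup_seat (a point): Centre of the inner floor of the brass spring cup at rest (support y = -82 mm; fixed mark, does not move with the cup). The cup opens to +y: bore radius 7 mm, flared to 11 mm at the mouth (y = -71 mm), outside radius 14 mm. It slides straight back to -y by at most 13 mm, to a hard stop: 3 N at rest plus 0.7 N per mm, 12 N at the stop; stiff grease adds 0.15 N per mm/s. Height fixed.
- bay_mouth (a point): Nominal centre of the bay hole's mouth (support y = 71 mm; fixed mark). The bracket is clamped in a levelling slot, so the real hole is up to 7 mm higher or lower: not measured, to be felt. In front of the closed plate (y = 71 to 80) lies a 6 mm guide (y = 65 to 71) with an open-topped slot 14 mm wide, 22 at the top; its floor is 7.3 mm and the top of all +14 mm from the real hole centre.
- roller: Loose steel roller, 40 mm diameter, 130 mm long without pins, 0.26 to 0.49 kg. Origin: its centre; y along its axis, from the brass ball pin (-y, black ring) to the plain dark steel bay pin (+y, red ring). Ball pin: 10 mm ball centred 14 mm out from the end face, neck 7 mm. Bay pin: 12 mm diameter, 13 mm long, edge bevelled 0.6 mm.
- ball_tip (a point): Outermost point of the roller's ball pin: on the axis, 84 mm from the roller's centre (5 mm beyond the ball's centre). With the ball at the resting cup the roller must be tipped up about 20 degrees (18 at least) for its bay end to clear a bay that is set high.
- bay_tip (a point): Centre of the end face of the roller's bay pin, 78 mm from the roller's centre. The hole is 14.8 mm wide and closed on top: the pin reaches it only from inside, down the slot. A pin lying on the slot's floor is in line with the hole. To pass down the slot the roller must stand 7 mm or more to -y of its seat (cup back 9 mm, 9.3 N); the spring then pushes it 7 mm into the hole.
- cradle: Fixed wooden V cradle, base 86 x 120 mm and 12 mm thick, on which the roller lies at the start, its axis 50 mm above the bench along the cradle's local y. Origin: underside centre. The two V saddles are at local y = -46 and +46 mm, 18 mm thick, so 74 mm between them are free for fingers at the roller's middle.
- offcut_3: Bystander: wooden offcut, 62 x 64 x 90 mm; origin underside centre.
- tape_measure: Bystander: yellow tape measure, 37 x 97 x 66 mm; origin underside.
- sanding_block: Bystander: cork sanding block, 64 x 112 x 32 mm; origin underside centre.
- wax_tin: Bystander: green round tin, 72 mm diameter, 34 mm high; origin underside centre.
- glue_bottle: Bystander: yellow glue bottle, 62 mm diameter, 190 mm high; origin underside centre.

How it is judged:
By the outcome, as a careful person would: the job done as asked, in the order asked, and still so for the second after the job is handed in, with the robot touching nothing.
It also fails if it takes over 64 s, if anything falls off the work surface, if the arm or the gripper's body presses on something with over 40 N, if the wrist force passes 120 N, or if a joint passes its speed limit or range.

## Robot

A 6-joint arm with a two-finger parallel gripper is mounted at the origin on the work surface; the furniture and walls round the work are solid. World frame = base frame: x ahead of the robot, y to its left, z up, the work surface at z = 0. Lengths are in m, angles in rad, forces in N, time in s.
With the tool pointing down it reaches from about 0.325 to 0.9 m from the base axis. Payload 6.1 kg.
Tool frame: the origin (TCP) lies midway between the tips of the shut fingers; the grasp point (between the pads) lies 19 mm behind it; z points along the fingers, y is the line along which they close (so a half turn about z gives the same grasp; the last joint's range is limited). The gripper opens to 85 mm and grips with 20 to 120 N. Pads are 22 mm wide; open, the fingers measure 114 mm over their backs; the gripper's body (76 mm by 85 mm) begins 54 mm behind the grasp point. The pads swing forward as they close: fully open they stand 13 mm farther back than shut.
Start: joints at [1.149, 0.22, 1.526, -0, 1.395, -0.126], TCP at [0.182, 0.598, 0.231] pointing down, gripper open.
Joint ranges: [-2.98, 2.98], [-0.91, 2.08], [0.09, 2.57], [-1.24, 4.39], [0.2, 2.65], [-2.68, 2.68]. Speed limits (rad/s): [2.57, 2.57, 3.01, 3.14, 3.14, 3.14].

## Interface

Orientations are given as [roll, pitch, yaw] about the fixed x, y, z axes, in that order (R = Rz(yaw) Ry(pitch) Rx(roll)).
In Python, from plant import movep, move_l, set_joints, gripper_to, hold, inverse_kinematics, observe, get_image, get_calibration, Unreachable, job_done gives the robot as it stands. Calls block until the motion is done:
- movep(position, orientation): joint-space move of the TCP to a pose.
- move_l(position, feed=0.15, rotation=None, max_force=None): straight line of the TCP; rotation=None keeps the orientation; feed is the mean speed in m/s. With max_force (N) it stops when the force on the tool has changed by that much, and returns True; else False.
- set_joints(angles): joint-space move.
- gripper_to(opening, f_grip=None): finger opening in m; f_grip is the grip in N (None keeps the last); returns when the fingers have stopped.
- hold(seconds).
- inverse_kinematics(position, orientation): joint angles nearest the present ones, or None.
- observe(): the state.
- get_image(name): name is "scene" or "side" or "wrist"; returns (picture, depth): 420x560x3 uint8, red, green, blue; 420x560 float32, m along the optical axis (not along the pixel's ray), 0 where there is no reading.
- get_calibration(name): a dict with "intrinsics" (3x3 intrinsics, pixels), "world_from_camera" (4x4, takes a point from camera to world coordinates). Camera axes: x right, y down, z forward; pixel columns grow to the right and rows downward; lengths in m; the calibration is good to about 2 mm. A picture is of the moment at which its call begins: read the wrist's pose just before it. get_calibration takes no time and is no camera call; for the wrist camera it gives the pose at the moment of the call.
A pose or a line that the arm cannot do raises Unreachable and nothing moves.
- job_done(): hands the job in; it is judged then, once.
The state is a dict: "time_s": time; "q": joint angles; "joint_velocities": joint speeds; "joint_torque": joint torques, N m; "eef_pos": TCP position; "tcp_rot": TCP orientation; "ft_force": force on the tool from outside, world axes, zero at the start; "torque": the same for the moment, N m; "opening": finger opening in m; "grasp_force": force on a finger pad.
Only numpy, scipy, OpenCV 4.12 (cv2) and the standard library are available. Lean on these libraries where they do the work, as an engineer would, in place of code of your own. Each camera call takes 0.05 s, during which the arm holds its last target. There are 200 camera calls.

## Working session

There is one attempt and no reset: what is moved stays moved. The work goes in short steps, each a Python script; the robot and the scene stay as the last script left them, time stands still between calls to the robot, and variables do not carry over. Pictures are saved under pics/ and viewed, at most 10 in all, crops included, and the job is handed in when it is done.

```bash
ls; mkdir -p pics; python3 - <<'E'
from plant import *
import cv2,numpy as np
for n in ("scene","side"):
    p,d=get_image(n); c=get_calibration(n)
    np.savez(f"pics/{n}0.npz",p=p,d=d,K=c["intrinsics"],T=c["world_from_camera"])
    cv2.imwrite(f"pics/{n}0.png",p[:,:,::-1]); print(n,np.round(c["intrinsics"],1).tolist(),np.round(c["world_from_camera"],3).tolist())
s=observe();print({k:np.round(v,3) for k,v in s.items()})
E
```

```text
pics
scene [[493.6, 0.0, 284.5], [0.0, 493.6, 204.9], [0.0, 0.0, 1.0]] [[0.772, -0.404, 0.491, -0.127], [-0.635, -0.489, 0.597, -0.773], [-0.001, -0.773, -0.634, 0.968], [0.0, 0.0, 0.0, 1.0]]
side [[487.5, 0.0, 277.8], [0.0, 487.5, 215.2], [0.0, 0.0, 1.0]] [[-1.0, -0.004, -0.031, 0.638], [0.027, 0.42, -0.907, 1.42], [0.016, -0.908, -0.419, 0.704], [0.0, 0.0, 0.0, 1.0]]
{'time_s': np.float64(0.1), 'q': array([ 1.149,  0.221,  1.527,  0.   ,  1.395, -0.126]), 'joint_velocities': array([ 0.001, -0.001, -0.002,  0.001,  0.   , -0.001]), 'joint_torque': array([ 1.0000e-03, -4.9825e+01, -3.9054e+01, -0.0000e+00,  6.0000e-03,
        0.0000e+00]), 'eef_pos': array([0.182, 0.597, 0.23 ]), 'tcp_rot': array([-3.14 , -0.   ,  2.846]), 'ft_force': array([0.905, 0.273, 0.282]), 'torque': array([ 0.025, -0.027, -0.017]), 'grasp_force': np.float64(0.0), 'opening': np.float64(0.085)}
```

View pics/scene0.png

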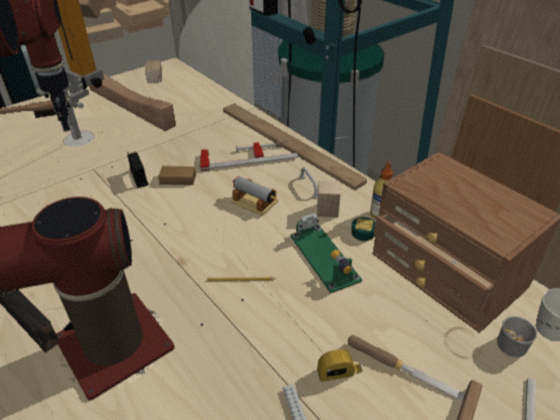

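View pics/side0.png

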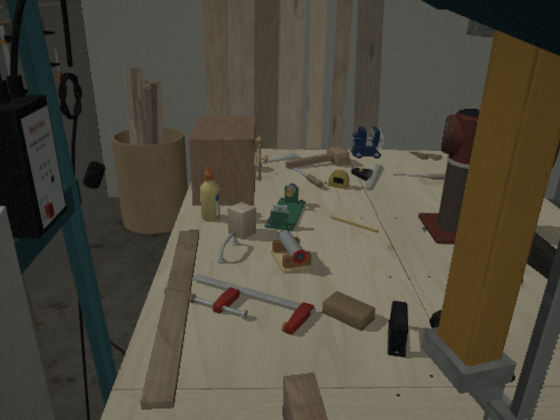

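The scene view shows the roller in its cradle at about (255,190). The support runs from the silver bay (308,222) to the brass cup end (343,265). I'll convert these to world coordinates and then look closer with the wrist camera.

```bash
cat > h.py <<'E'
import numpy as np,cv2
from plant import *
def load(n): return np.load(f"pics/{n}.npz")
def snap(n,tag):
    c=get_calibration(n); p,d=get_image(n)
    np.savez(f"pics/{tag}.npz",p=p,d=d,K=c["intrinsics"],T=c["world_from_camera"])
    cv2.imwrite(f"pics/{tag}.png",p[:,:,::-1])
def px(f,u,v):
    d=f["d"][v,u]; return (f["T"]@np.r_[np.linalg.inv(f["K"])@[u,v,1]*d,1])[:3]
def cloud(f):
    v,u=np.mgrid[:420,:560]; d=f["d"]
    P=np.stack([u,v,np.ones_like(u)],-1)@np.linalg.inv(f["K"]).T*d[...,None]
    return P@f["T"][:3,:3].T+f["T"][:3,3]
E
python3 - <<'E'
from h import *
f=load("scene0")
for u,v in [(238,185),(255,190),(271,194),(308,222),(325,250),(343,265),(296,236),(355,283),(328,205),(363,228),(380,195),(337,365),(177,175)]: print(u,v,np.round(px(f,u,v),3))
f=load("side0")
for u,v in [(290,245),(285,213),(291,190),(240,220),(210,200)]: print(u,v,np.round(px(f,u,v),3))
E
```

```text
238 185 [0.528 0.248 0.058]
255 190 [0.549 0.189 0.064]
271 194 [0.578 0.148 0.059]
308 222 [ 0.58  -0.016  0.058]
325 250 [ 0.576 -0.093  0.01 ]
343 265 [ 0.526 -0.206  0.075]
296 236 [ 0.548 -0.003  0.014]
355 283 [ 0.555 -0.228  0.006]
328 205 [0.685 0.013 0.046]
363 228 [ 0.698 -0.116  0.037]
380 195 [ 0.79  -0.088  0.092]
337 365 [ 0.327 -0.391  0.058]
177 175 [0.427 0.448 0.031]
290 245 [0.563 0.239 0.068]
285 213 [0.567 0.01  0.06 ]
291 190 [ 0.539 -0.164  0.069]
240 220 [0.707 0.077 0.066]
210 200 [ 0.81  -0.051  0.078]
```

```bash
python3 - <<'E'
from h import *
s=observe(); 
movep([0.55,0.2,0.30],[np.pi,0,2.7]); hold(.2); snap("wrist","w1")
movep([0.55,-0.1,0.30],[np.pi,0,2.7]);hold(.2); snap("wrist","w2")
print(observe()["time_s"],get_calibration("wrist")["world_from_camera"].round(3).tolist())
a=cv2.imread("pics/w1.png");b=cv2.imread("pics/w2.png")
cv2.imwrite("pics/w12.png",cv2.resize(np.vstack([a,b]),(800,1200))[:, :] if 0 else cv2.resize(np.hstack([a,b]),(800,300)))
E
```

```text
3.7167 [[0.426, 0.869, 0.251, 0.486], [0.905, -0.409, -0.119, -0.069], [-0.0, 0.278, -0.961, 0.442], [0.0, 0.0, 0.0, 1.0]]
```

View pics/w12.png

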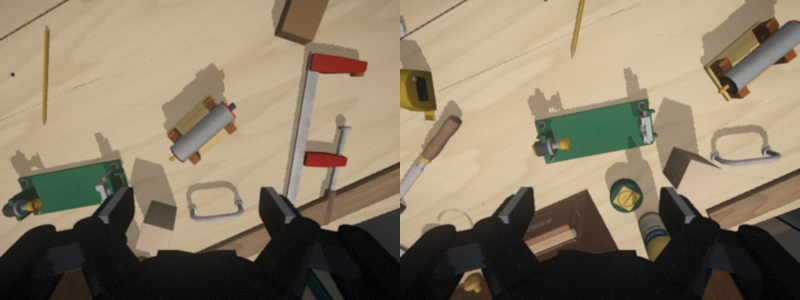

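```bash
cat > fit.py <<'E'
from h import *
for t in ("w1","w2","scene0","side0"):
    f=load(t); C=cloud(f); p=f["p"].astype(int)
    ok=f["d"]>0
    # roller: upper half
    m=ok&(C[...,2]>.057)&(C[...,2]<.08)&(np.hypot(C[...,0]-.552,C[...,1]-.2)<.1)
    Q=C[m]
    if len(Q)>50:
        r=cv2.minAreaRect((Q[:,:2]*1000).astype(np.float32)); 
        c=Q[:,:2].mean(0); w,V=np.linalg.eigh(np.cov((Q[:,:2]-c).T)); a=V[:,1]*np.sign(V[1,1])
        s=(Q[:,:2]-c)@a; n=np.array([a[1],-a[0]]);e=(Q[:,:2]-c)@n
        print(t,"roller",len(Q),"rect",np.round(r[0],1),np.round(r[1],1),"axis",np.degrees(np.arctan2(a[1],a[0])).round(2),"ctr",(c+a*(np.percentile(s,1)+np.percentile(s,99))/2+n*(e.min()+e.max())/2).round(4),"len",np.ptp(np.percentile(s,[1,99])).round(4),"ztop",np.percentile(Q[:,2],98).round(4))
    g=ok&(p[...,1]>p[...,0]*1.3)&(p[...,1]>p[...,2]*1.1)&(np.abs(C[...,2]-.01)<.008)&(np.hypot(C[...,0]-.555,C[...,1]+.1)<.14)
    g=cv2.erode(g.astype(np.uint8),np.ones((2,2)))>0
    Q=C[g]
    if len(Q)>50:
        r=cv2.minAreaRect((Q[:,:2]*1000).astype(np.float32)); print(t,"base",len(Q),np.round(r[0],1),np.round(r[1],1),round(r[2],2),Q[:,2].mean().round(4))
E
python3 fit.py
python3 - <<'E'
from h import *
a=cv2.imread("pics/w2.png")[120:240,170:380]
b=cv2.imread("pics/w1.png")[110:250,210:360]
cv2.imwrite("pics/c1.png",np.hstack([cv2.resize(a,None,fx=2.2,fy=2.2,interpolation=2).copy()[:260],cv2.resize(b,None,fx=2,fy=2,interpolation=2)[:260]]))
E
```

```text
w1 roller 2760 rect [557.2 208.4] [ 37.2 130.5] axis 106.55 ctr [0.5571 0.2085] len 0.1277 ztop 0.0702
w1 base 5106 [ 558.7 -105.8] [231.3  91.7] 75.71 0.0096
w2 roller 3573 rect [557.2 207.3] [ 38.  131.2] axis 108.01 ctr [0.5575 0.206 ] len 0.1267 ztop 0.0701
w2 base 7100 [ 558.7 -108. ] [229.3  91.5] 75.58 0.0095
scene0 roller 397 rect [555.7 205.9] [ 38.7 154.8] axis 107.47 ctr [0.5547 0.2071] len 0.1313 ztop 0.0749
scene0 base 1381 [ 597.7 -123.3] [227.2 178.5] 76.04 0.0118
side0 roller 326 rect [560.  211.9] [ 36.9 139.4] axis 107.66 ctr [0.5597 0.2126] len 0.1322 ztop 0.0713
side0 base 319 [558.8 -92.7] [217.4  87.8] 75.95 0.0096
```

View pics/c1.png

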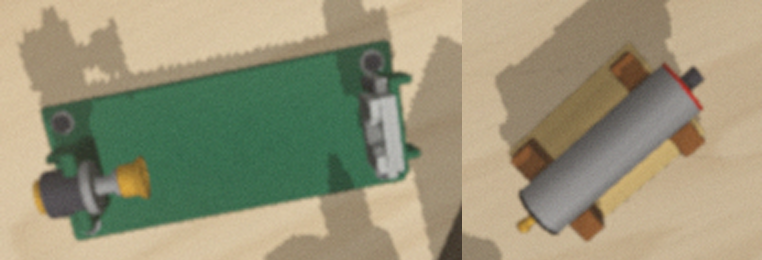

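The crop shows the brass cup at left (about (135,180)) and the silver bay bracket at right (about (385,135)). The roller's ball pin is at lower left and its red-ringed end at upper right. I'll check both brackets in the support frame.

```bash
cat > loc.py <<'E'
from h import *
import sys
O=np.array([.5587,-.107]);th=np.radians(75.65); a=np.array([np.cos(th),np.sin(th)]); n=np.array([a[1],-a[0]])
for t in sys.argv[1:]:
    f=load(t); C=cloud(f);p=f["p"].astype(int); d=C[...,:2]-O; x=d@n*1000;y=d@a*1000;z=C[...,2]*1000
    B=(p[...,0]>1.6*p[...,2])&(abs(x)<30)&(y>-130)&(y<-50)&(z>40)&(z<90)
    fx=B&(y>-90)
    print(t,"cup: x",np.percentile(x[fx],[1,50,99]).round(1),"y",np.percentile(y[fx],[1,50,99]).round(1),"z",np.percentile(z[fx],[2,50,98]).round(1))
    G=(abs(x)<40)&(y>55)&(y<95)&(z>30)&(z<100)&(abs(p[...,0]-p[...,1])<25)
    print("bay: n",G.sum(),"x",np.percentile(x[G],[1,50,99]).round(1),"y",np.percentile(y[G],[1,50,99]).round(1),"z",np.percentile(z[G],[2,50,90,95,98]).round(1))
    h,e=np.histogram(z[G],np.arange(40,96,2)); print(dict(zip(e[:-1].astype(int).tolist(),h.tolist())))
    T=G&(z>np.percentile(z[G],90)-4); print("top x",np.percentile(x[T],[1,10,50,90,99]).round(1),"y",np.percentile(y[T],[1,50,99]).round(1))
E
python3 - <<'E'
from h import *
# close looks: over the support, camera sits ~68mm toward -tool side
c=get_calibration("wrist")["world_from_camera"];print(c[:2,3]-observe()["eef_pos"][:2])
movep([0.60,-0.03,0.23],[np.pi,0,2.7]);hold(.2);snap("wrist","w3")
movep([0.57,-0.19,0.23],[np.pi,0,2.7]);hold(.2);snap("wrist","w4")
print(observe()["time_s"])
E
python3 loc.py w2 w3 w4
```

```text
[-0.06465725  0.02962191]
5.425
w2 cup: x [-11.2  -0.9  10.6] y [-65.5 -55.4 -50.2] z [51.4 69.7 74.6]
bay: n 473 x [-29.7  -2.   28.8] y [85.8 90.1 94.9] z [34.6 68.  75.3 75.7 76.2]
{40: 3, 42: 11, 44: 6, 46: 8, 48: 14, 50: 14, 52: 44, 54: 49, 56: 15, 58: 13, 60: 11, 62: 9, 64: 8, 66: 13, 68: 32, 70: 17, 72: 33, 74: 139, 76: 15, 78: 0, 80: 0, 82: 0, 84: 0, 86: 0, 88: 0, 90: 0, 92: 0}
top x [-21.3 -18.5  -0.4  18.8  21.7] y [85.9 91.8 94.9]
w3 cup: x [-10.8   0.   11.4] y [-65.9 -54.8 -50.1] z [50.6 66.5 74.3]
bay: n 424 x [-29.7  -1.1  28.2] y [86.1 90.9 94.9] z [51.8 74.2 75.5 75.8 76.2]
{40: 0, 42: 1, 44: 1, 46: 1, 48: 1, 50: 3, 52: 47, 54: 38, 56: 11, 58: 5, 60: 4, 62: 4, 64: 4, 66: 5, 68: 24, 70: 14, 72: 37, 74: 212, 76: 10, 78: 0, 80: 0, 82: 0, 84: 0, 86: 0, 88: 0, 90: 0, 92: 0}
top x [-21.6 -19.1  -0.9  18.8  21.8] y [86.1 91.9 94.9]
w4 cup: x [-11.   -0.8  10.5] y [-65.2 -57.1 -50.3] z [62.9 70.2 74.2]
bay: n 1294 x [-29.4  -1.4  29.3] y [85.3 88.9 94.9] z [33.2 59.4 75.  75.4 75.8]
{40: 22, 42: 34, 44: 38, 46: 38, 48: 49, 50: 48, 52: 128, 54: 110, 56: 61, 58: 34, 60: 33, 62: 35, 64: 33, 66: 36, 68: 84, 70: 59, 72: 83, 74: 261, 76: 17, 78: 0, 80: 0, 82: 0, 84: 0, 86: 0, 88: 0, 90: 0, 92: 0}
top x [-21.4 -18.6  -0.8  18.9  21.9] y [85.4 91.6 94.9]
```

```bash
sed -i 's/^for t/O=O+.020*a-.0006*n\nfor t/' loc.py; cat >> loc.py <<'E'
    if t in("w3","w4"):
        F=(abs(x)<6)&(y>58)&(y<85)&(z>48)&(z<60); print("floor",F.sum(),np.percentile(y[F],[2,98]).round(1),np.percentile(z[F],[10,50,90]).round(1))
        T=(abs(x)<22)&(y>58)&(y<90)&(z>73); print("plate top y",np.percentile(y[T],[1,5,50,95,99]).round(1),"x",np.percentile(x[T],[1,99]).round(1),"z",np.median(z[T]).round(2)," ctr part y",np.percentile(y[T&(abs(x)<6)],[2,98]).round(1))
        U=(abs(x)<16)&(y>-90)&(y<-55)&(z>60)&(z<85)
        print("cup mouth",np.percentile(y[U],[95,98,99.5]).round(1),"topz",np.percentile(z[U],[98]).round(1)); E=U&(y>np.percentile(y[U],90));print("x rim",np.percentile(x[E],[2,98]).round(1))
        Y=B&(y<-75); print("brass back",np.percentile(y[Y],[1,5]) if Y.any() else 0)
print(O)
E
python3 loc.py w3 w4
python3 - <<'E'
from h import *
cv2.imwrite("pics/c2.png",np.hstack([cv2.imread("pics/w3.png"),cv2.imread("pics/w4.png")])[:300:,::][:, :][:,:].copy() if 0 else cv2.resize(np.hstack([cv2.imread("pics/w3.png")[:280],cv2.imread("pics/w4.png")[:280]]),(800,200)))
E
```

```text
w3 cup: x [-10.8   0.5  12.2] y [-85.8 -74.5 -69.6] z [50.6 66.6 74.4]
bay: n 807 x [-29.4  -1.9  30. ] y [66.2 74.6 84.5] z [38.3 74.3 75.6 75.9 76.2]
{40: 1, 42: 2, 44: 5, 46: 4, 48: 3, 50: 6, 52: 50, 54: 54, 56: 57, 58: 38, 60: 5, 62: 5, 64: 5, 66: 6, 68: 24, 70: 15, 72: 57, 74: 418, 76: 34, 78: 0, 80: 0, 82: 0, 84: 0, 86: 0, 88: 0, 90: 0, 92: 0}
top x [-20.9 -17.9  -0.   19.   22.4] y [66.3 74.9 80.8]
floor 88 [66.2 84.7] [53.  54.4 58. ]
plate top y [58.3 59.3 74.2 88.3 89.7] x [-14.3  15.4] z 319.43  ctr part y [58.4 87.4]
cup mouth [-69.9 -69.7 -69.5] topz [74.5]
x rim [-11.5  13.9]
brass back [-86.90611259 -84.94537019]
w4 cup: x [-10.4  -0.2  11.1] y [-85.2 -77.1 -70.3] z [62.9 70.2 74.2]
bay: n 1732 x [-29.   -0.8  30.3] y [65.3 71.7 83.9] z [34.3 63.4 75.3 75.6 76. ]
{40: 22, 42: 34, 44: 38, 46: 38, 48: 50, 50: 48, 52: 146, 54: 142, 56: 129, 58: 67, 60: 34, 62: 36, 64: 33, 66: 36, 68: 85, 70: 59, 72: 118, 74: 490, 76: 35, 78: 0, 80: 0, 82: 0, 84: 0, 86: 0, 88: 0, 90: 0, 92: 0}
top x [-20.7 -17.4  -0.1  19.2  22.5] y [65.5 74.  80.9]
floor 167 [65.6 78.6] [51.8 53.5 55. ]
plate top y [65.6 66.4 74.5 80.2 80.9] x [-20.6  21.7] z 74.86  ctr part y [71.6 80.8]
cup mouth [-70.8 -70.3 -70.1] topz [74.1]
x rim [-11.4  14.1]
brass back [-85.26367693 -84.69413721]
[ 0.56307561 -0.0874753 ]
```

View pics/c2.png

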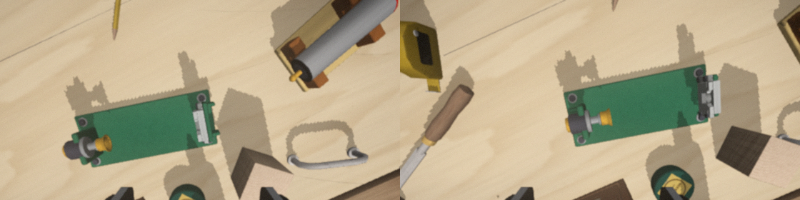

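```bash
cat >> h.py <<'E'
from scipy.spatial.transform import Rotation as Rn
O=np.array([.5638,-.08704]);TH=np.radians(75.65); G=.022; FLIP=1
def pose(c,th,phi=0.):
    """TCP pose for roller centre c (world), axis heading th, bay end up by phi (deg)"""
    p=np.radians(phi); a=np.array([np.cos(th),np.sin(th),0]); z=np.array([0,0,1.])
    u=a*np.cos(p)+z*np.sin(p); w=-a*np.sin(p)+z*np.cos(p); n=np.array([a[1],-a[0],0])
    R=np.column_stack([FLIP*u,FLIP*n,-w])
    return np.asarray(c)-G*w, Rn.from_matrix(R).as_euler("xyz"),u
def S(x,y,z):
    a=np.array([np.cos(TH),np.sin(TH)]);n=np.array([a[1],-a[0]]); return np.r_[O+n*x/1e3+a*y/1e3,z/1e3]
def bpose(yb,phi,zb=62.,xb=0.):
    "TCP pose with ball centre at support (xb,yb,zb) mm"
    b=S(xb,yb,zb); _,_,u=pose(b,TH,phi); return pose(b+.079*u,TH,phi)[:2]
def st(m=""):
    s=observe();a=np.array([np.cos(TH),np.sin(TH)]);n=np.array([a[1],-a[0]]);f=s["ft_force"]
    L=s["eef_pos"][:2]-O
    print(m,"t",round(float(s["time_s"]),2),"F(x,y,z sup)",np.round([f[:2]@n,f[:2]@a,f[2]],2),"M",np.round(s["torque"],2),"tcp sup",np.round([L@n*1e3,L@a*1e3,s["eef_pos"][2]*1e3],2),"open",round(float(s["opening"])*1e3,2),"gf",np.round(s["grasp_force"],1)); return s
RC=np.array([.5573,.2075,.050]);RT=np.radians(107.4)
E
python3 - <<'E'
import h; from h import *
for F in (1,-1):
    h.FLIP=F; print(F)
    for n,(p,r) in dict(g=pose(RC,RT)[:2],g2=pose(RC+[0,0,.1],RT)[:2],up=bpose(-60,20,122),a=bpose(-60,21),b=bpose(-88,21),c=bpose(-87,0),d=bpose(-87,-4)).items():
        q=inverse_kinematics(p,r); print(n,p.round(3),None if q is None else np.round(q,2))
E
```

```text
1
g [0.557 0.208 0.028] [ 0.22  0.38  1.75 -0.    1.02 -0.08]
g2 [0.557 0.208 0.128] [ 0.22  0.24  1.7  -0.    1.2  -0.08]
up [ 0.569 -0.066  0.128] [-0.45  0.21  1.78  0.36  1.24 -0.34]
a [ 0.569 -0.066  0.07 ] [-0.46  0.29  1.81  0.39  1.15 -0.4 ]
b [ 0.562 -0.093  0.07 ] [-0.51  0.3   1.8   0.39  1.17 -0.44]
c [ 0.562 -0.095  0.04 ] [-0.31  0.31  1.81 -0.    1.02 -0.06]
d [ 0.561 -0.096  0.035] [-0.27  0.32  1.81 -0.08  1.01  0.03]
-1
g [0.557 0.208 0.028] None
g2 [0.557 0.208 0.128] None
up [ 0.569 -0.066  0.128] None
a [ 0.569 -0.066  0.07 ] None
b [ 0.562 -0.093  0.07 ] None
c [ 0.562 -0.095  0.04 ] None
d [ 0.561 -0.096  0.035] None
```

```bash
python3 - <<'E'
from h import *
p,r,_=pose(RC+[0,0,.09],RT); movep(p,r)
p,r,_=pose(RC,RT); print(move_l(p,feed=.08,max_force=8)); st("down")
gripper_to(0.03,f_grip=20); st("closed20")
gripper_to(0.03,f_grip=100); hold(.2); st("closed100")
p,r,_=pose(RC+[0,0,.10],RT); move_l(p,feed=.08); hold(.3); st("lifted")
snap("wrist","w5"); snap("side","s5"); snap("scene","sc5")
f=cv2.imread("pics/w5.png"); s=cv2.imread("pics/s5.png")[160:300,210:370]; c=cv2.imread("pics/sc5.png")[130:270,190:350]
cv2.imwrite("pics/c5.png",np.hstack([cv2.resize(s,(400,350),interpolation=2),cv2.resize(c,(400,350),interpolation=2)]))
E
```

```text
False
down t 8.22 F(x,y,z sup) [-0.87 -0.21 -0.39] M [-0.02  0.    0.03] tcp sup [-78.73 284.07  28.74] open 85.21 gf 0.0
closed20 t 8.71 F(x,y,z sup) [1.68 1.68 0.93] M [ 0.13 -0.35 -0.06] tcp sup [-78.62 284.11  28.52] open 39.32 gf 21.8
closed100 t 9.12 F(x,y,z sup) [0.36 0.68 6.3 ] M [-0.03 -0.05 -0.1 ] tcp sup [-78.61 284.1   28.87] open 37.52 gf 99.5
lifted t 10.82 F(x,y,z sup) [-0.15  0.   -2.5 ] M [-0.    0.02 -0.05] tcp sup [-79.41 283.67 127.72] open 37.55 gf 100.3
```

View pics/c5.png

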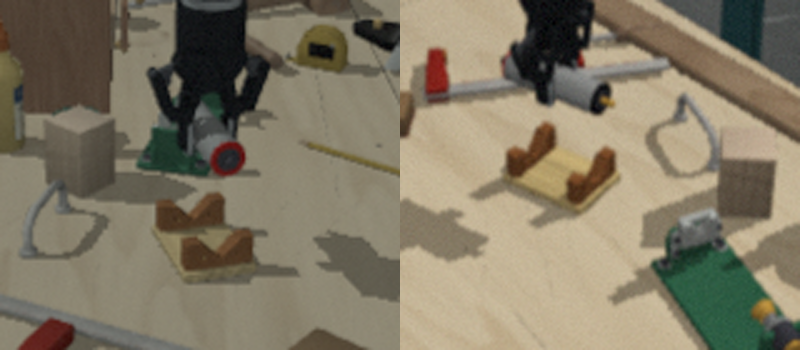

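```bash
sed -i 's/G=.022/G=.0212/' h.py; python3 - <<'E'
from h import *
movep(*bpose(-58,21,122)); st("above")
p,r=bpose(-58,21,62); print(move_l(p,feed=.06,max_force=5)); hold(.3); st("at cup")
snap("wrist","w6");snap("scene","sc6");snap("side","s6")
s=cv2.imread("pics/s6.png")[150:255,240:350]; c=cv2.imread("pics/sc6.png")[190:295,280:390]; 
cv2.imwrite("pics/c6.png",np.hstack([cv2.resize(s,(400,380),interpolation=2),cv2.resize(c,(400,380),interpolation=2)]))
E
```

```text
above t 12.05 F(x,y,z sup) [ 0.1   1.16 -3.02] M [-0.25  0.08 -0.01] tcp sup [ -0.17  24.22 130.59] open 37.66 gf 100.2
False
at cup t 13.5 F(x,y,z sup) [-0.18  0.65 -3.68] M [-0.32  0.15 -0.02] tcp sup [ 0.17 23.33 70.79] open 37.56 gf 100.2
```

View pics/c6.png

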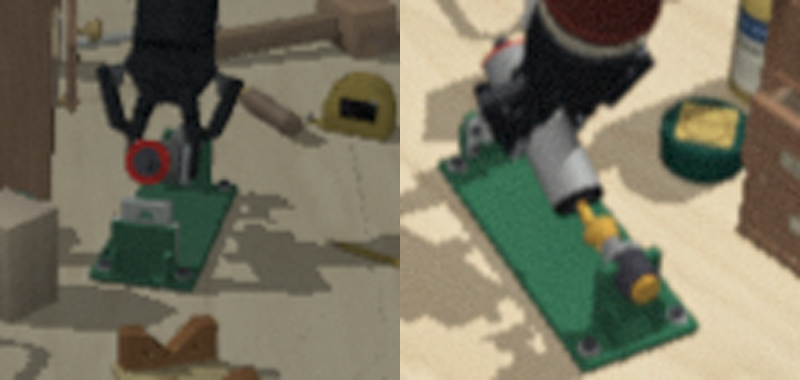

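The roller is held with its red end up over the bay (crop (150,160)), and the ball sits just in front of the cup mouth (crop (590,215)). Next I'll advance by feel.

```bash
python3 - <<'E'
from h import *
p,r=bpose(-68,21); print(move_l(p,feed=.03,rotation=r,max_force=2.5)); st("y-68")
p,r=bpose(-84,21); print(move_l(p,feed=.01,rotation=r,max_force=2.5)); hold(.2); s=st("contact")
import h; t=bpose(0,21)[0][:2]; a=np.array([np.cos(TH),np.sin(TH)]); print("ball y est",(s["eef_pos"][:2]-t)@a*1e3)
E
```

```text
False
y-68 t 14.13 F(x,y,z sup) [ 0.13 -0.29 -3.61] M [-0.32  0.07 -0.02] tcp sup [6.000e-02 1.308e+01 7.052e+01] open 37.71 gf 100.2
True
contact t 15.33 F(x,y,z sup) [4.44 1.92 0.11] M [-0.11 -0.68  0.06] tcp sup [-0.16  3.99 69.72] open 37.82 gf 100.3
ball y est -77.36215974385959
```

The ball is touching the cup's -x/lower wall, so I'll ease it toward +x and up to centre it.

```bash
python3 - <<'E'
from h import *
for x,z in [(.6,62.6),(1.2,63.2),(1.8,63.6)]:
    p,r=bpose(-77.2,21,z,x); move_l(p,feed=.01,rotation=r); hold(.15); s=st((x,z))
    if abs(s["ft_force"][2]+3.6)<1 and abs(s["ft_force"][:2]).max()<1.3: break
E
```

```text
(0.6, 62.6) t 15.89 F(x,y,z sup) [ 1.5  -0.32 -2.98] M [-0.41 -0.11  0.03] tcp sup [6.000e-02 4.050e+00 7.065e+01] open 37.36 gf 100.3
(1.2, 63.2) t 16.29 F(x,y,z sup) [ 0.87 -0.66 -2.08] M [-0.36  0.09  0.02] tcp sup [ 0.98  4.22 71.62] open 37.64 gf 100.3
(1.8, 63.6) t 16.69 F(x,y,z sup) [ 0.53  0.67 -3.33] M [-0.3   0.1  -0.04] tcp sup [ 1.78  4.17 72.1 ] open 37.88 gf 100.3
```

```bash
python3 - <<'E'
from h import *
for y in (-78.,-79,-80,-81):
    p,r=bpose(y,21,63.6,2.0); b=move_l(p,feed=.008,rotation=r,max_force=4); hold(.1); s=st(("y",y,b))
    f=s["ft_force"]; a=np.array([np.cos(TH),np.sin(TH)])
    if f[:2]@a>2.5: break
E
```

```text
('y', -78.0, False) t 17.04 F(x,y,z sup) [-0.94  2.77 -2.98] M [ 0.22  0.06 -0.04] tcp sup [ 1.85  3.73 72.14] open 38.08 gf 100.4
```

```bash
python3 - <<'E'
from h import *
for y in (-80.5,-83,-85.5,-88):
    p,r=bpose(y,21,63.6,1.8); b=move_l(p,feed=.01,rotation=r,max_force=6); hold(.1); s=st(("y",y,b))
    f=s["ft_force"]; a=np.array([np.cos(TH),np.sin(TH)])
    if f[:2]@a>10.8 or b: break
E
```

```text
('y', -80.5, False) t 17.54 F(x,y,z sup) [ 0.29  4.96 -1.75] M [ 0.52 -0.09 -0.05] tcp sup [ 1.81  1.12 72.21] open 38.13 gf 100.4
('y', -83, False) t 18.04 F(x,y,z sup) [ 0.42  6.01 -1.59] M [ 0.66 -0.15  0.01] tcp sup [ 1.81 -1.16 72.29] open 37.72 gf 100.4
('y', -85.5, False) t 18.54 F(x,y,z sup) [ 0.4   7.05 -1.53] M [ 0.9  -0.23  0.01] tcp sup [ 1.79 -3.26 72.37] open 37.49 gf 100.4
('y', -88, False) t 19.04 F(x,y,z sup) [-0.32  9.29 -1.03] M [ 1.12 -0.32  0.01] tcp sup [ 1.78 -5.37 72.47] open 37.89 gf 100.4
```

```bash
python3 - <<'E'
from h import *
p,r=bpose(-89.2,21,63.6,1.8); move_l(p,feed=.008,rotation=r,max_force=6); hold(.1); st("d10")
for ph in (17,13,10):
    p,r=bpose(-89.2,ph,63.6,1.8); b=move_l(p,feed=.02,rotation=r,max_force=5); s=st((ph,b))
    if b: break
hold(.2); st()
for c in("side","scene","wrist"): snap(c,c+"7")
s=cv2.imread("pics/side7.png")[165:235,255:325]; c=cv2.imread("pics/scene7.png")[195:265,285:355]
cv2.imwrite("pics/c7.png",np.hstack([cv2.resize(s,(400,400),interpolation=2),cv2.resize(c,(400,400),interpolation=2)]))
E
```

```text
d10 t 19.44 F(x,y,z sup) [ 0.54  9.94 -0.32] M [ 1.25 -0.37  0.  ] tcp sup [ 1.77 -6.37 72.51] open 38.29 gf 100.4
(17, False) t 19.88 F(x,y,z sup) [ 1.45  9.14 -2.61] M [ 1.24 -0.33  0.05] tcp sup [ 1.73 -5.65 66.68] open 37.74 gf 100.4
(13, False) t 20.31 F(x,y,z sup) [ 0.38  9.45 -2.97] M [ 1.32 -0.37 -0.01] tcp sup [ 1.73 -5.63 60.82] open 38.2 gf 100.5
(10, False) t 20.68 F(x,y,z sup) [ 0.82  9.75 -3.54] M [ 1.26 -0.44  0.  ] tcp sup [ 1.76 -5.95 56.41] open 37.64 gf 100.5
 t 20.88 F(x,y,z sup) [ 0.62 10.22 -3.34] M [ 1.34 -0.48  0.05] tcp sup [ 1.79 -6.12 56.45] open 37.73 gf 100.5
```

View pics/c7.png

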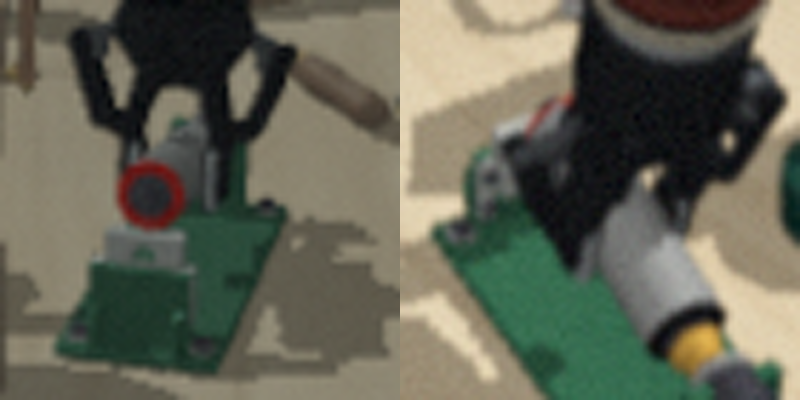

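Side view: the pin (crop (152,193)) lies about 6 crop px right of the plate centre (146). That matches the offset expected from perspective, so it is aligned to about 1 mm. Continuing down.

```bash
python3 - <<'E'
from h import *
p0=None
for ph,fd in ((7,.02),(4.5,.012),(2.5,.006),(1.5,.005),(.5,.005),(-.5,.005),(-1.5,.005),(-2.5,.005),(-3.5,.005)):
    p,r=bpose(-89.2,ph,63.6,1.8); b=move_l(p,feed=fd,rotation=r,max_force=2.5); s=st((ph,b)); print(np.degrees(s["tcp_rot"]).round(2))
    if b: break
hold(.2); st("end")
E
```

```text
(7, False) t 21.39 F(x,y,z sup) [ 0.49  9.57 -4.57] M [ 1.39 -0.51  0.04] tcp sup [ 1.76 -6.4  52.04] open 37.74 gf 100.5
[180.    -7.13  75.68]
(4.5, False) t 21.84 F(x,y,z sup) [ 1.01  9.24 -4.42] M [ 1.44 -0.49 -0.02] tcp sup [ 1.74 -7.04 48.42] open 37.52 gf 100.5
[180.    -4.64  75.66]
(2.5, False) t 22.47 F(x,y,z sup) [-0.44  9.18 -3.59] M [ 1.58 -0.43  0.17] tcp sup [ 1.75 -7.74 45.71] open 37.51 gf 100.4
[180.    -2.64  75.66]
(1.5, True) t 22.68 F(x,y,z sup) [ 2.87  7.95 -1.75] M [ 1.01 -0.68  0.32] tcp sup [ 1.43 -6.58 44.82] open 37.63 gf 100.4
[-179.98   -2.45   75.66]
end t 22.88 F(x,y,z sup) [ 2.32  6.94 -1.82] M [ 0.92 -0.62  0.32] tcp sup [ 1.42 -6.24 44.68] open 38.12 gf 100.4
```

```bash
cat >> h.py <<'E'
def ball(s):
    R=Rn.from_euler("xyz",s["tcp_rot"]).as_matrix(); b=np.array(s["eef_pos"])-G*R[:,2]-.079*R[:,0]; t=b+.157*R[:,0]
    a=np.array([np.cos(TH),np.sin(TH)]);n=np.array([a[1],-a[0]])
    return [np.round([(v[:2]-O)@n*1e3,(v[:2]-O)@a*1e3,v[2]*1e3],2).tolist() for v in (b,t)]
def bp2(yb,phi,zb,xb,dx):
    "as bpose, bay tip shifted dx mm in support x by yaw about the ball"
    th=TH-dx/157.; b=S(xb,yb,zb); u=pose(b,th,phi)[2]; return pose(b+.079*u,th,phi)[:2]
E
python3 - <<'E'
from h import *
s=observe(); print("now ball,tip",ball(s))
for a in [(-88.5,4,63.6,1.8,0),(-90,4,63.6,1.9,0),(-90,4,63.6,2.0,1.5)]:
    p,r=bp2(*a); b=move_l(p,feed=.01,rotation=r,max_force=8); s=st((a,b)); print(ball(s))
hold(.2); s=st(); print(ball(s))
E
```

```text
now ball,tip [[1.46, -86.08, 62.45], [1.39, 70.77, 69.23]]
((-88.5, 4, 63.6, 1.8, 0), False) t 23.52 F(x,y,z sup) [ 0.74  9.4  -4.41] M [ 1.39 -0.43  0.07] tcp sup [ 1.78 -6.83 47.74] open 37.46 gf 100.5
[[1.75, -87.16, 63.18], [1.8, 69.43, 74.52]]
((-90, 4, 63.6, 1.9, 0), False) t 23.82 F(x,y,z sup) [-0.79  9.46 -3.06] M [ 1.58 -0.48  0.03] tcp sup [ 1.79 -8.02 47.72] open 37.4 gf 100.5
[[1.77, -88.35, 63.13], [1.81, 68.23, 74.52]]
((-90, 4, 63.6, 2.0, 1.5), False) t 24.07 F(x,y,z sup) [ 0.93  9.99 -3.44] M [ 1.54 -0.43 -0.02] tcp sup [ 2.59 -8.02 47.66] open 37.52 gf 100.5
[[1.81, -88.34, 63.08], [3.35, 68.24, 74.47]]
 t 24.27 F(x,y,z sup) [ 0.33 10.59 -2.96] M [ 1.55 -0.43 -0.03] tcp sup [ 2.6  -8.02 47.69] open 37.87 gf 100.5
[[1.81, -88.35, 63.11], [3.35, 68.23, 74.5]]
```

```bash
cat > down.py <<'E'
from h import *
import sys
ph,dx,xb=map(float,sys.argv[1:4]); end=float(sys.argv[4]); yb=float(sys.argv[5]) if len(sys.argv)>5 else -90
a=np.array([np.cos(TH),np.sin(TH)]);n=np.array([a[1],-a[0]])
fz=[]
while ph>end:
    ph-=.4; p,r=bp2(yb,ph,63.6,xb,dx); b=move_l(p,feed=.004,rotation=r,max_force=4)
    F=np.mean([(hold(.03),observe()["ft_force"])[1] for _ in range(4)],0); fx,fy=F[:2]@n,F[:2]@a
    s=observe(); print(round(ph,1),b,"dx",round(dx,1),"F",np.round([fx,fy,F[2]],2),"Mz",round(float(s["torque"][2]),2),"tip",ball(s)[1],"t",round(float(s["time_s"]),1))
    fz.append(F[2])
    if F[2]>-1.6 and abs(fx)<1.5: print("floor?"); break
    if abs(fx)>1.5: dx+=.5*np.sign(fx); ph+=.4
    if b or abs(fx)>5: break
print(ball(s))
E
python3 down.py 4 1.5 2.0 0.4
```

```text
3.6 False dx 1.5 F [ 0.33 10.28 -3.72] Mz -0.02 tip [3.35, 68.32, 73.37] t 24.7
3.2 False dx 1.5 F [-0.43  9.87 -2.57] Mz 0.03 tip [3.4, 68.39, 72.48] t 25.1
2.8 False dx 1.5 F [-1.94 10.09 -0.17] Mz 0.02 tip [3.41, 68.43, 71.7] t 25.5
2.8 False dx 1.0 F [-1.19 10.28 -1.56] Mz 0.08 tip [2.83, 68.47, 71.51] t 25.9
floor?
[[1.83, -88.32, 63.4], [2.83, 68.47, 71.51]]
```

```bash
sed -i 's/dx+=.5\*/dx+=.25*/; s/F\[2\]>-1.6/F[2]>-.8/' down.py; python3 down.py 3.2 0.4 1.9 -0.8
```

```text
2.8 False dx 0.4 F [-0.09 10.19 -2.85] Mz 0.08 tip [2.24, 68.46, 71.36] t 26.3
2.4 False dx 0.4 F [-1.94  9.89 -0.73] Mz 0.15 tip [2.2, 68.5, 70.51] t 26.7
2.4 False dx 0.2 F [-0.61  9.58 -2.04] Mz 0.16 tip [1.94, 68.52, 70.37] t 27.1
2.0 False dx 0.2 F [-2.17 10.01 -1.01] Mz 0.25 tip [1.82, 68.52, 69.36] t 27.5
2.0 False dx -0.1 F [-1.06 10.15 -1.67] Mz 0.19 tip [1.59, 68.54, 69.2] t 27.9
1.6 False dx -0.1 F [-1.07 10.15 -1.84] Mz 0.25 tip [1.49, 68.54, 68.04] t 28.4
1.2 False dx -0.1 F [-1.12 10.18 -1.91] Mz 0.3 tip [1.48, 68.58, 66.92] t 28.8
0.8 False dx -0.1 F [-0.97  9.67 -2.67] Mz 0.25 tip [1.49, 68.58, 65.8] t 29.2
0.4 False dx -0.1 F [-0.92  9.48 -2.96] Mz 0.27 tip [1.49, 68.61, 64.68] t 29.6
0.0 False dx -0.1 F [-1.04  9.93 -2.59] Mz 0.25 tip [1.47, 68.64, 63.55] t 30.1
-0.4 False dx -0.1 F [-1.73  9.65 -2.59] Mz 0.22 tip [1.49, 68.62, 62.46] t 30.5
-0.4 False dx -0.4 F [-0.6   9.86 -3.54] Mz 0.08 tip [1.35, 68.68, 62.38] t 30.9
-0.8 False dx -0.4 F [-0.52 10.21 -4.22] Mz 0.12 tip [1.33, 68.64, 61.21] t 31.3
-1.2 False dx -0.4 F [-0.62 10.33 -4.44] Mz 0.1 tip [1.33, 68.63, 60.09] t 31.7
[[1.67, -88.34, 62.94], [1.33, 68.63, 60.09]]
```

```bash
sed -i 's/F\[2\]>-.8/F[2]>-2.6/; s/ph-=.4/ph-=.3/; s/ph+=.4/ph+=.3/' down.py; python3 down.py -1.2 -0.4 1.9 -4.5
```

```text
-1.5 False dx -0.4 F [-0.42  9.82 -4.76] Mz 0.11 tip [1.29, 68.62, 59.22] t 32.1
-1.8 True dx -0.4 F [0.56 5.75 3.08] Mz 0.11 tip [1.27, 69.87, 58.7] t 32.4
floor?
[[1.64, -87.07, 62.93], [1.27, 69.87, 58.7]]
```

Floor felt, with the pin tip at z ≈ 58.9, which agrees with the camera's 61 mm hole estimate. Now I'll relieve the floor load and ride the spring home.

```bash
cat > ride.py <<'E'
from h import *
import sys
a=np.array([np.cos(TH),np.sin(TH),0]);n=np.array([a[1],-a[0],0])
def F(m):
    f=np.mean([(hold(.03),observe()["ft_force"])[1] for _ in range(4)],0); s=observe()
    f=np.array([f@n,f@a,f[2]]); print(m,"F",f.round(2),"Mz",round(float(s["torque"][2]),2),"ball,tip",ball(s),"t",round(float(s["time_s"]),1)); return f,s
def rel(v,feed=.01,mf=None,rot=None):
    s=observe(); return move_l(np.array(s["eef_pos"])+np.asarray(v),feed=feed,max_force=mf,rotation=rot)
E
python3 - <<'E'
from ride import *
f,s=F("start")
p,r=bp2(-88.1,-1.4,63.6,1.9,-.4)
th=-1.55
for ph in (-1.6,-1.5,-1.4):
    p,r=bp2(-89.3,ph,63.6,1.9,-.4); move_l(p,feed=.004,rotation=r); f,s=F(ph)
    if f[2]<-1.5: break
E
```

```text
start F [0.21 5.72 3.28] Mz 0.13 ball,tip [[1.69, -86.99, 62.96], [1.31, 69.95, 58.74]] t 32.6
-1.6 F [-0.4  10.75 -3.71] Mz 0.09 ball,tip [[1.67, -87.49, 62.96], [1.29, 69.46, 59.06]] t 33.8
```

```bash
python3 - <<'E'
from ride import *
for y in (-87.5,-86,-84.5,-83,-81.5,-80.5):
    p,r=bp2(y,-1.62,63.6,1.9,-.4); b=move_l(p,feed=.012,rotation=r,max_force=5); f,s=F((y,b))
    if b or abs(f[0])>3: break
E
```

```text
(-87.5, False) F [-0.56  8.22 -3.27] Mz 0.15 ball,tip [[1.73, -86.32, 63.11], [1.34, 70.62, 59.0]] t 34.2
(-86, False) F [-1.3   7.26 -2.51] Mz 0.21 ball,tip [[1.69, -85.02, 63.2], [1.27, 71.92, 59.03]] t 34.6
(-84.5, False) F [-1.35  6.01 -2.63] Mz 0.21 ball,tip [[1.67, -83.93, 63.3], [1.26, 73.01, 59.03]] t 35.0
(-83, False) F [-2.13  4.97 -2.55] Mz 0.2 ball,tip [[1.69, -82.77, 63.41], [1.29, 74.17, 59.05]] t 35.4
(-81.5, False) F [-2.58  3.43 -2.92] Mz 0.16 ball,tip [[1.71, -81.53, 63.46], [1.31, 75.4, 59.02]] t 35.8
(-80.5, False) F [-2.64  1.91 -2.73] Mz 0.22 ball,tip [[1.73, -80.52, 63.5], [1.32, 76.42, 59.05]] t 36.2
```

```bash
python3 - <<'E'
from ride import *
for y,x in ((-80.3,1.6),(-79.8,1.4)):
    p,r=bp2(y,-1.62,63.6,x,-.4); b=move_l(p,feed=.008,rotation=r,max_force=5); f,s=F((y,b))
gripper_to(0.036,f_grip=20); f,s=F("grip20"); print(s["opening"])
E
```

```text
(-80.3, False) F [-1.11  3.43 -4.14] Mz 0.13 ball,tip [[1.68, -80.2, 63.56], [1.29, 76.74, 59.15]] t 36.6
(-79.8, False) F [ 0.17  3.98 -5.38] Mz 0.06 ball,tip [[1.62, -79.68, 63.64], [1.23, 77.26, 59.24]] t 37.0
grip20 F [ 0.46  4.34 -5.35] Mz 0.08 ball,tip [[1.58, -79.69, 63.65], [1.18, 77.24, 59.24]] t 37.3
0.038024037795613815
```

```bash
python3 - <<'E'
from ride import *
p,r=bp2(-79.4,-1.62,63.3,1.4,-.4); b=move_l(p,feed=.006,rotation=r,max_force=5); f,s=F(b)
gripper_to(0.043); hold(.3); F("loose")
gripper_to(0.085); hold(.3); F("open")
rel([0,0,.12],feed=.12); st("up")
movep([0.57,-0.16,0.23],[np.pi,0,2.7]);hold(.2);snap("wrist","w8"); snap("side","side8"); snap("scene","scene8"); print(observe()["time_s"])
a_=cv2.imread("pics/w8.png")[60:260,130:400]; s=cv2.imread("pics/side8.png")[165:235,255:325]
cv2.imwrite("pics/c8.png",np.hstack([cv2.resize(a_,(500,370),interpolation=2),cv2.resize(s,(300,370),interpolation=2)]))
f=load("w8");C=cloud(f);d=C[...,:2]-O;y=d@a[:2]*1e3;x=d@n[:2]*1e3;z=C[...,2]*1e3
m=(abs(x-1)<5)&(z>77)&(z<90);print("roller top y",np.percentile(y[m],[1,99]),"z",np.median(z[m]));
for lo,hi in((-60,-40),(-10,10),(40,55)):
    k=m&(y>lo)&(y<hi);print(lo,np.median(x[k]).round(1),np.percentile(z[k],[50,90]).round(1))
E
```

```text
False F [-0.03  2.67 -2.66] Mz 0.14 ball,tip [[1.57, -79.53, 63.54], [1.16, 77.4, 59.07]] t 37.7
loose F [-0.12 -0.26  0.11] Mz -0.02 ball,tip [[1.4, -79.46, 63.32], [1.01, 77.48, 58.88]] t 38.4
open F [-0.21 -0.19  0.2 ] Mz -0.01 ball,tip [[1.38, -79.39, 63.29], [0.98, 77.55, 58.85]] t 39.3
up t 40.45 F(x,y,z sup) [ 0.53 -0.58 -0.29] M [ 0.03 -0.01 -0.  ] tcp sup [  0.46  -1.01 158.76] open 84.93 gf 0.0
42.1583
roller top y [-106.13036547   63.94601182] z 80.71826804051618
-60 0.8 [81.8 82.9]
-10 0.8 [80.9 81.7]
40 1.0 [79.7 80.7]
```

View pics/c8.png

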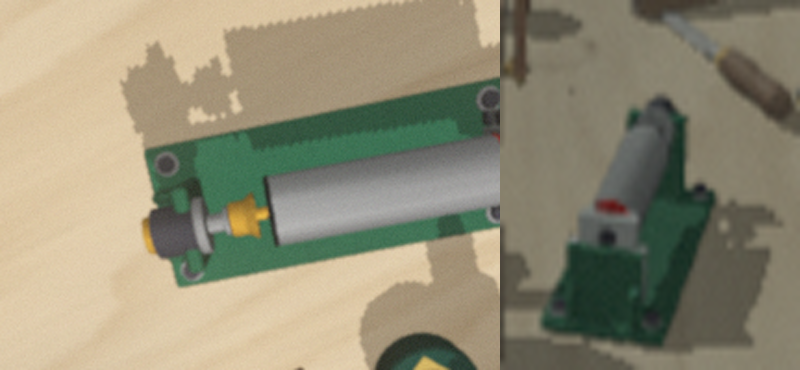

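The roller lies in the support with the ball in the cup and the pin visible in the plate hole (side crop (605,237)). I'll check the bay-end gap closely.

```bash
python3 - <<'E'
from ride import *
movep([0.63,-0.06,0.20],[np.pi,0,2.7]);hold(.2);snap("wrist","w9"); print(observe()["time_s"])
f=load("w9");C=cloud(f);d=C[...,:2]-O;p=f["p"].astype(int);y=d@a[:2]*1e3;x=d@n[:2]*1e3;z=C[...,2]*1e3
v,u=np.where((abs(x)<25)&(abs(y-68)<12)&(z>60)&(z<85));print(u.min(),u.max(),v.min(),v.max())
cv2.imwrite("pics/c9.png",cv2.resize(cv2.imread("pics/w9.png")[max(v.min()-15,0):v.max()+15,max(u.min()-30,0):u.max()+20],(700,580),interpolation=2))
R=(p[...,0]>1.6*p[...,1])&(abs(x)<22)&(y>45)&(y<75)&(z>60)&(z<85);print("red y",np.percentile(y[R],[2,50,98]),R.sum())
f=load("w8");C=cloud(f);d=C[...,:2]-O;p=f["p"].astype(int);y=d@a[:2]*1e3;x=d@n[:2]*1e3;z=C[...,2]*1e3
B=(p[...,0]>1.6*p[...,2])&(abs(x)<13)&(y>-90)&(y<-55)&(z>70)&(z<90);print("cup mouth y",np.percentile(y[B],[50,95,99]))
f=load("w4");C=cloud(f);d=C[...,:2]-O;p=f["p"].astype(int);y=d@a[:2]*1e3;x=d@n[:2]*1e3;z=C[...,2]*1e3
B=(p[...,0]>1.6*p[...,2])&(abs(x)<13)&(y>-90)&(y<-55)&(z>70)&(z<90);print("before",np.percentile(y[B],[50,95,99]))
E
```

```text
42.9583
276 310 111 164
red y [62.83272947 64.04281352 66.36909156] 124
cup mouth y [-77.60266744 -72.65649418 -64.94109803]
before [-75.94001452 -71.2167311  -70.86928385]
```

View pics/c9.png

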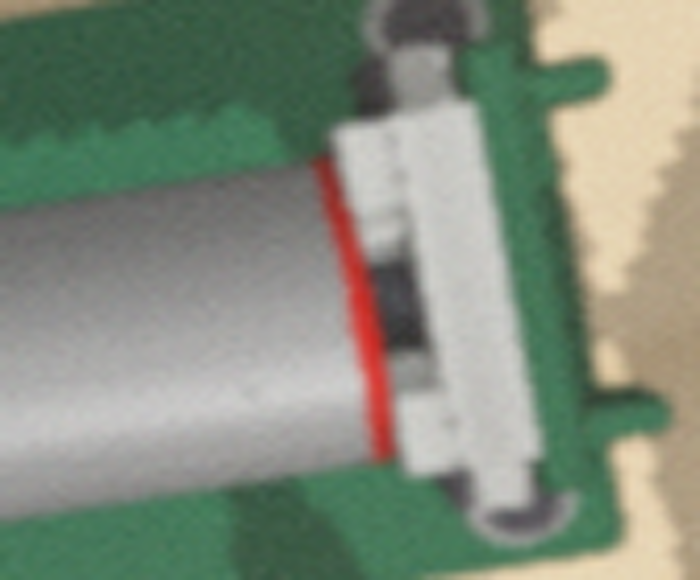

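The red-ringed end bears on the guide (x≈390), the pin runs into the plate, and the cup sits back about 1.5 mm, so the roller is home.

```bash
python3 -c "
from plant import *
print(job_done())"
```

```text
the job is handed in; nothing more can be done
None
```

The roller is back in its support: the bay pin is in its hole, the red-ringed end is against the bracket as far as the camera shows, and the job was handed in at about 43 s of the 64 s allowed. When the pin first met the bay floor, the wrist force changed by about 8 N before I eased off.

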